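# Feel for the spacer's blind hole on the depth gauge and hold it hole-up

## Task

Both ends of the square brass spacer look alike, but only one has the deep blind hole: pick the spacer up, try its ends on the horizontal pin of the depth gauge to feel which one it is, and slide the hole onto the pin until the pin bottoms in it and the brass sleeve is pushed back. Then draw it off, turn the spacer so that the blind hole faces straight up, and finish holding it still like that in the gripper, well clear of the bench (at least 15 cm up) and of everything else, ready for a dowel to be dropped in. Do not ram the gauge, and leave the other things on the bench where they are.

Things in the scene. Friction and masses are not known exactly. Their poses are not given: they have to be found in the camera images.
- spacer: The blind spacer: loose square brass bar, 30 x 30 x 64 mm, 0.34 to 0.46 kg, lying on a flat on the job sheets (top 6 mm above the bench). Origin at its centre, x along its length. Each end shows the same dark round opening, 16 mm wide, on the centre line: one is the blind hole, 30 mm deep, the other a recess only 4 mm deep. Nothing outside shows which is which: try them on the pin.
- end_a (a point): Centre of one end face of the spacer, 32 mm from its origin, in the middle of the round opening (which may be the blind hole or the recess).
- end_b (a point): Centre of the other end face of the spacer, 32 mm from its origin the other way.
- depth_gauge: Hole depth gauge, bolted down: base 75 x 80 x 12 mm, green post 40 x 30 mm, 95 mm high, from which a 12 mm round-nosed steel pin sticks out level along the gauge's -y axis, 75 mm above the bench. A brass sleeve (29 mm) slides on the pin's root against a spring; a small scale stands beside it. Origin on the bench under the pin's line, 24 mm behind its nose; z up.
- pin_tip (a point): The nose of the pin, on its centre line, the free end pointing along the gauge's -y axis; 75 mm above the bench.
- pin_root (a point): Point on the pin's centre line, 30 mm behind the nose: the mouth of the spacer's blind hole lies here when the nose touches the hole's bottom.
- sleeve (a joint): How far the brass sleeve is pushed back along the pin, m: 0 free (front edge 22 mm behind the nose), 0.008 when the nose touches the bottom of the spacer's 30 mm hole, stop at 0.012. Spring 1 to 3 N. The end with the shallow recess stops on the nose 18 mm short of the sleeve.
- pin_dish: Shallow round white dish holding pins, 57 mm across, 12 mm high, loose on the bench; not part of the job, leave it alone. Origin at the centre of its underside.
- red_case: Small red moulded case, 90 x 55 x 42 mm, loose on the bench; not part of the job, leave it alone. Origin at the centre of its underside.
- tape_roll: Roll of yellow tape, 81 mm across, 24 mm high, loose on the bench; not part of the job, leave it alone. Origin at the centre of its underside.

How it is judged (in metres and radians):
On the way:
1. the blind hole is slid over the gauge's pin until the pin bottoms in it, pushing the sleeve back (((distance between end_a and pin_root below 0.005 m and value of joint sleeve above 0.0045 m) or (distance between end_b and pin_root below 0.005 m and value of joint sleeve above 0.0045 m))), for 0.2 s.
At the end, for the whole second after the job is handed in: The fingers alone hold the spacer still, its blind hole up, long axis within 0.21 rad (12 degrees) of vertical, its centre over 0.15 m above the bench and over 60 mm from the nose of the pin; the sleeve is back at 0 within 2 mm (angle between spacer's own x axis and vertical below 0.21 rad and height (world z) of spacer above 0.15 m and contact force between the fingers and spacer above 1 N and contact force between spacer and depth_gauge below 0.1 N and distance between spacer and pin_tip above 0.06 m and value of joint sleeve below 0.002 m and linear speed of spacer below 0.03 m/s and angular speed of spacer below 0.2 rad/s); the arm keeps its last pose, push and grip.
It fails at once if the spacer rams the gauge (over 60 N) (contact force between spacer and depth_gauge above 60 N).
It fails at once if another thing on the bench is moved by more than 3 cm (distance of any of pin_dish, red_case, tape_roll from where it was at the start of the episode above 0.03 m).
It also fails if it takes over 72 s, if anything falls off the work surface, if the arm or the gripper's body presses on something with over 40 N, if the wrist force passes 120 N, or if a joint passes its speed limit or range.

## Robot

A 6-joint arm with a two-finger parallel gripper is mounted at the origin on a cart in front of the work surface, level with it; the furniture and walls round the work are solid. World frame = base frame: x ahead of the robot, y to its left, z up, the work surface at z = 0. Lengths are in m, angles in degrees, forces in N, time in s.
With the tool pointing down it reaches from about 0.25 to 0.725 m from the base axis. Payload 9.7 kg.
Tool frame: the origin (TCP) lies midway between the tips of the shut fingers; the grasp point (between the pads) lies 19 mm behind it; z points along the fingers, y is the line along which they close (so a half turn about z gives the same grasp; the last joint's range is limited). The gripper opens to 85 mm and grips with 20 to 120 N. Pads are 22 mm wide; open, the fingers measure 114 mm over their backs; the gripper's body (76 mm by 85 mm) begins 54 mm behind the grasp point. The pads swing forward as they close: fully open they stand 13 mm farther back than shut.
Start: joints at [63.312, 4.979, 10.078, 95.1, 0, 90], TCP at [0.247, 0.491, 0.231] pointing down, gripper open.
Joint ranges: [-179.16, 179.16], [-48.56, 103.87], [-65.8, 70.77], [-126.05, 130.52], [-82.76, 87.17], [-180, 180]. Speed limits (degrees/s): [127.2, 127.2, 147.25, 180, 180, 180].

## Interface

Orientations are given as [roll, pitch, yaw] about the fixed x, y, z axes, in that order (R = Rz(yaw) Ry(pitch) Rx(roll)).
In Python, from workcell import bot gives the robot as it stands. The module is installed in compiled form; this text tells all that it offers.
- The arm moves only by the tool send_rows, never from a script. Its argument "moves" is one flat list of numbers, 7 for each row, row after row: the shift along the world's x, y, z normalised to -1 to 1, where 1 is 0.025 m, then the turn, a rotation vector about the world's x, y, z normalised to -1 to 1, where 1 is 0.15 rad, then the closure, from -1 (fully open) to 1 (shut), so that 0 is half open. A call has 1 to 8 rows; each row shifts and turns the commanded pose from where the row before left it; what a row does not reach is not made up. A row lasts 1/8 s, in which the tool goes at most 62.5 mm and 10.7 degrees, less where a joint would pass 70% of its speed; a pose out of reach is approached as far as the arm can. A call with a number of a shift or a turn outside -1 to 1 is refused whole. A call with a gripper value outside its range is refused whole. The fingers move at their own pace and stop on an object; "squeeze" is the grip in N (left out, the last holds). Time passes only in rows, so rows that do not move let the fingers close. It gives the time, the measured TCP pose, the force, the opening and the grip force at its end, in the units of the state.
- bot.get_obs(): the state, without advancing time (a new reading comes with each control period).
- bot.camera(name): name is "scene" or "side" or "wrist"; returns a dict with "color" (400x640x3 uint8, red, green, blue), "camera_matrix" (3x3 intrinsics, pixels), "R" (3x3) and "t" (3): a world point X has camera coordinates R X + t. Camera axes: x right, y down, z forward; pixel columns grow to the right and rows downward; lengths in m; the calibration is good to about 2 mm. A picture is of the moment at which its call begins. There is no depth.
- bot.job_done(): hands the job in; it is judged then, once.
Trained networks look in the newest picture that a camera, given by its name, has taken for a name from the list of things; names that differ only in an ending like _2 or _b are one class to them, and where a whole thing is asked for, a point or a joint stands for the part that bears it (a point fixed in the world has none). Each returns a list of dicts, best first, with "p" (0 to 1); they miss things now and then, are a little off and sometimes report something else, mostly with a low value. They report only what shows in the picture. A call takes as long as a camera call.
- bot.boxes_of(camera, query): "extent" ([left, top, right, bottom] in pixels, round what is visible of it).
- bot.trace(camera, query): "region" (400x640 bool, what is visible of it) and "extent" ([left, top, right, bottom] in pixels, round what is visible of it).
- bot.landmark_of(camera, query): "pixel" ([column, row] in pixels: a listed point, or the origin of a listed thing).
The state is a dict: "time": time; "q": joint angles; "qd": joint speeds; "joint_efforts": joint torques, N m; "ee_pos": TCP position; "tcp_rot": TCP orientation; "wrist_force": force on the tool from outside, world axes, zero at the start; "torque": the same for the moment, N m; "opening": finger opening in m; "grasp_force": force on a finger pad.
Only numpy, scipy, OpenCV 4.12 (cv2) and the standard library are available. Lean on these libraries where they do the work, as an engineer would, in place of code of your own. Each camera call takes 0.05 s, during which the arm holds its last target. There are 200 camera calls.

## Working session

There is one attempt and no reset: what is moved stays moved. The work goes in short steps, Python scripts to look and compute and a tool call to move; the robot and the scene stay as the last step left them, time stands still between calls to the robot, and variables do not carry over. Pictures are saved under pics/ and viewed, at most 12 in all, crops included, and the job is handed in when it is done.

Besides the shell and the picture viewer there is one more tool, called after ">>>" as name(argument=value, ...) on one line, values as JSON. send_rows: Moves the arm, as the interface text tells. Its arguments: {"type":"object","properties":{"moves":{"type":"array"},"squeeze":{"type":"number"}},"required":["moves"]}

```bash
mkdir -p pics
cat > h.py <<'E'
import numpy as np, cv2
from workcell import bot
from scipy.spatial.transform import Rotation as Ro
def ray(c,px):
    d=c["R"].T@np.linalg.solve(c["camera_matrix"],[px[0],px[1],1.]); o=-c["R"].T@c["t"]; return o,d/np.linalg.norm(d)
def plane(c,px,z):
    o,d=ray(c,px); return o+d*(z-o[2])/d[2]
def tri(rs):
    A=sum(np.eye(3)-np.outer(d,d) for o,d in rs); b=sum((np.eye(3)-np.outer(d,d))@o for o,d in rs); return np.linalg.solve(A,b)
def proj(c,X):
    p=c["camera_matrix"]@(c["R"]@np.array(X)+c["t"]); return p[:2]/p[2]
def save(c,n): cv2.imwrite("pics/"+n,c["color"][:,:,::-1])
E
python3 - <<'E'
from h import *
np.set_printoptions(precision=4,suppress=True)
C={n:bot.camera(n) for n in("scene","side","wrist")}
for n in C: save(C[n],n+"0.png"); print(n,-C[n]["R"].T@C[n]["t"])
for q in["spacer","end_a","end_b","depth_gauge","pin_tip","pin_root","pin_dish","red_case","tape_roll"]:
    rs=[]
    for n in C:
        l=bot.landmark_of(n,q)[:2]
        print(q,n,[(np.round(x["pixel"]),round(x["p"],2)) for x in l])
        if l and l[0]["p"]>.5: rs.append(ray(C[n],l[0]["pixel"]))
    if len(rs)>1: X=tri(rs); print("   ",X,[round(np.linalg.norm(np.cross(X-o,d))*1000,1) for o,d in rs])
print(bot.get_obs())
E
```

```text
scene [-0.1037 -0.9557  0.9493]
side [0.4483 0.9723 0.6276]
wrist [0.1794 0.5251 0.3737]
spacer scene [(array([310., 231.]), 0.55)]
spacer side [(array([357., 224.]), 0.58)]
spacer wrist []
    [ 0.4474 -0.0221  0.0226] [np.float64(6.9), np.float64(6.9)]
end_a scene [(array([320., 236.]), 0.83), (array([300., 227.]), 0.61)]
end_a side [(array([351., 214.]), 0.7), (array([357., 229.]), 0.61)]
end_a wrist []
    [ 0.4608 -0.0609  0.0283] [np.float64(3.1), np.float64(3.1)]
end_b scene [(array([320., 236.]), 0.83), (array([300., 227.]), 0.61)]
end_b side [(array([351., 214.]), 0.7), (array([357., 229.]), 0.61)]
end_b wrist []
    [ 0.4608 -0.0609  0.0283] [np.float64(3.1), np.float64(3.1)]
depth_gauge scene [(array([374., 304.]), 0.9)]
depth_gauge side [(array([355., 184.]), 0.58)]
depth_gauge wrist []
    [ 0.4531 -0.3255 -0.0014] [np.float64(1.1), np.float64(1.1)]
pin_tip scene [(array([370., 280.]), 0.58), (array([300., 228.]), 0.27)]
pin_tip side [(array([356., 170.]), 0.76)]
pin_tip wrist []
    [ 0.4518 -0.302   0.0645] [np.float64(4.7), np.float64(4.7)]
pin_root scene [(array([382
[... 498 characters left out ...]
., 198.]), 0.7)]
tape_roll side [(array([371., 290.]), 0.86), (array([357., 169.]), 0.71)]
tape_roll wrist [(array([195., 371.]), 0.77)]
    [ 0.4049  0.2362 -0.0001] [np.float64(3.7), np.float64(2.8), np.float64(1.6)]
{'time': 1.5, 'q': array([63.3114,  4.9795, 10.0789, 95.1   ,  0.    , 90.0006]), 'qd': array([-0.0522,  0.092 ,  0.0645, -0.0092, -0.0376,  0.0988]), 'joint_efforts': array([  0.0011, -52.0087,  46.4862,   0.0013,  -0.    ,  -0.    ]), 'ee_pos': array([0.247 , 0.4914, 0.2313]), 'tcp_rot': array([-179.9994,   -0.    ,  153.3108]), 'wrist_force': array([-0.1484,  0.8669, -0.1317]), 'torque': array([ 0.0478,  0.0701, -0.023 ]), 'grasp_force': 0.0, 'opening': 0.08525999364244342}
```

Run:
```python
import cv2,numpy as np
a=cv2.imread("pics/scene0.png")[150:350,220:460]; b=cv2.imread("pics/side0.png")[110:350,260:460]
a=cv2.resize(a,None,fx=2.5,fy=2.5,interpolation=2); 
cv2.imwrite("pics/c0.png",np.vstack([cv2.resize(a,(600,500))])); cv2.imwrite("pics/c1.png",cv2.resize(b,(500,600),interpolation=2))
```

```text
(no output)
```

View pics/c0.png

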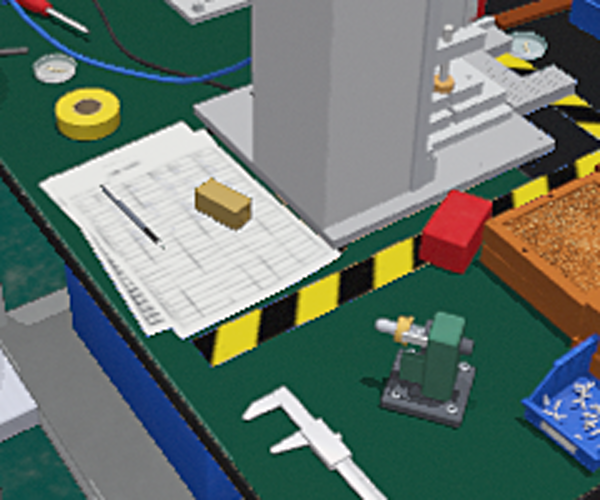

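View pics/c1.png

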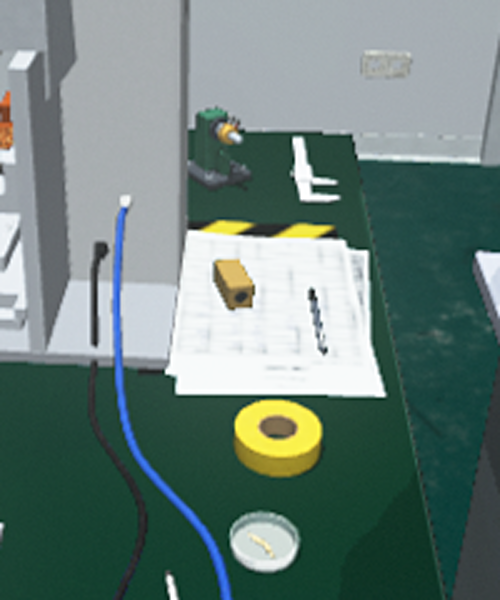

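The scene crop shows the spacer on the sheets at full-frame (309,231), next to the solid machine column. The gauge is at (390,295), with the pin nose at about (373,280) pointing left and near. The side crop shows the spacer's hole end at (357,228).

Run:
```python
from h import *
np.set_printoptions(precision=4,suppress=True)
C={n:bot.camera(n) for n in("scene","side")}
for n in C:
    print(n)
    for q,z in[("end_a",.021),("pin_tip",.075),("pin_root",.075),("depth_gauge",0),("red_case",0)]:
        for l in bot.landmark_of(n,q)[:2]: print(q,l["pixel"],l["p"],plane(C[n],l["pixel"],z))
    for q,z in(("spacer",.036),("red_case",.042)):
        for m in bot.trace(n,q)[:1]:
            r=cv2.minAreaRect(np.argwhere(m["region"])[:,::-1].astype(np.float32)); print(q,m["p"],m["extent"],[plane(C[n],p,z)[:2] for p in cv2.boxPoints(r)])
            ctr=np.argwhere(m["region"])[:,::-1].mean(0); print(ctr,plane(C[n],ctr,.021))
# upscaled crops
a=C["scene"]["color"][215:315,285:420,::-1]; b=C["side"]["color"][145:245,330:380,::-1]
cv2.imwrite("pics/d.png",np.hstack([cv2.resize(a,(594,440),interpolation=2),cv2.resize(b,(200,440),interpolation=2)]))
```

```text
scene
end_a [301.7, 228.8] 0.87 [0.4409 0.0038 0.021 ]
end_a [318.3, 235.9] 0.74 [ 0.4647 -0.0496  0.021 ]
pin_root [380.1, 281.8] 0.97 [ 0.4665 -0.3279  0.075 ]
depth_gauge [376.9, 300.6] 0.62 [ 0.4681 -0.3211  0.    ]
red_case [401.4, 247.3] 0.87 [ 0.6505 -0.2008  0.    ]
red_case [378.3, 305.1] 0.26 [ 0.4619 -0.3348  0.    ]
spacer 0.85 [298.2, 221.4, 319.7, 242.1] [array([ 0.4065, -0.0173]), array([0.453 , 0.0238]), array([ 0.4798, -0.0523]), array([ 0.4336, -0.0898])]
[309.2783 231.7339] [ 0.4526 -0.0197  0.021 ]
red_case 0.79 [390.7, 223.9, 419.0, 258.3] [array([ 0.5663, -0.2245]), array([ 0.6687, -0.1418]), array([ 0.7013, -0.2037]), array([ 0.5985, -0.2807])]
[401.3035 241.9317] [ 0.6482 -0.1999  0.021 ]
side
end_a [355.6, 226.8] 0.65 [ 0.444  -0.0012  0.021 ]
end_a [352.6, 215.2] 0.5 [ 0.4541 -0.0659  0.021 ]
pin_tip [357.5, 168.9] 0.79 [ 0.4445 -0.2867  0.075 ]
pin_root [353.9, 164.2] 0.87 [ 0.4576 -0.3262  0.075 ]
depth_gauge [351.1, 182.6] 0.76 [ 0.4653 -0.3336  0.    ]
depth_gauge [368.3, 288.7] 0.24 [0.4092 0.237  0.    ]
red_case [358.3, 222.6] 0.18 [ 0.4362 -0.0593  0.    ]
spacer 0.49 [348.4, 211.0, 360.6, 236.6] [array([ 0.4859, -0.0376]), array([ 0.4506, -0.0773]), array([0.4203, 0.0344]), array([0.4534, 0.0682])]
[352.7836 222.4925] [ 0.4525 -0.0241  0.021 ]
```

View pics/d.png

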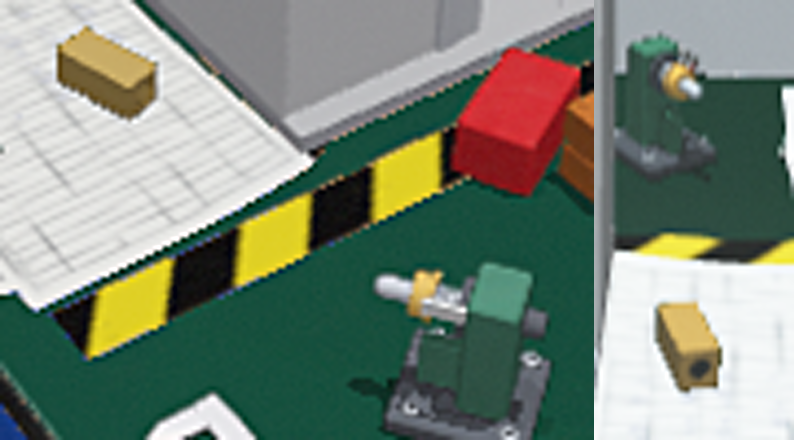

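The spacer is at about (0.453, -0.022) with its axis at about 114°. The gauge pin is at about (0.45, -0.29), and the pin points roughly +y. I'm moving towards the spacer now.

>>> send_rows(moves=[0.34, -0.85, 0, 0, 0, -0.19, -1, 0.34, -0.85, 0, 0, 0, -0.19, -1, 0.34, -0.85, 0, 0, 0, -0.19, -1, 0.34, -0.85, 0, 0, 0, -0.19, -1, 0.34, -0.85, 0, 0, 0, -0.19, -1, 0.34, -0.85, 0, 0, 0, -0.19, -1, 0.34, -0.85, 0, 0, 0, -0.19, -1, 0.34, -0.85, 0, 0, 0, -0.19, -1], squeeze=60)

```text
time: 3.3
ee_pos: [0.3154, 0.3199, 0.2315]
tcp_rot: [180.0, 0.0, 140.1]
wrist_force: [-0.1, 0.1, 0.4]
opening: 0.085
grasp_force: 0.0
```

>>> send_rows(moves=[0.34, -0.85, 0, 0, 0, -0.19, -1, 0.34, -0.85, 0, 0, 0, -0.19, -1, 0.34, -0.85, 0, 0, 0, -0.19, -1, 0.34, -0.85, 0, 0, 0, -0.19, -1, 0.34, -0.85, 0, 0, 0, -0.19, -1, 0.34, -0.85, 0, 0, 0, -0.19, -1, 0.34, -0.85, 0, 0, 0, -0.19, -1, 0.34, -0.85, 0, 0, 0, -0.19, -1])

```text
time: 4.3
ee_pos: [0.3831, 0.1499, 0.2314]
tcp_rot: [180.0, 0.0, 127.1]
wrist_force: [0.6, 0.4, 0.2]
opening: 0.0856
grasp_force: 0.0
```

```bash
cat > look.py <<'E'
from h import *
np.set_printoptions(precision=4,suppress=True)
def wl(name,qs):
    o=bot.get_obs(); print(o["time"],o["ee_pos"],o["tcp_rot"],o["q"])
    c=bot.camera("wrist"); save(c,name)
    for q,z in qs:
        for l in bot.landmark_of("wrist",q)[:2]: print(q,l["pixel"],l["p"],plane(c,l["pixel"],z))
    return c
def mask(c,q,z):
    m=bot.trace("wrist",q)[0]; r=cv2.minAreaRect(np.argwhere(m["region"])[:,::-1].astype(np.float32))
    P=np.array([plane(c,p,z)[:2] for p in cv2.boxPoints(r)]); print(q,m["p"],m["extent"],P.tolist(),P.mean(0))
    for i in(0,1): d=P[i+1]-P[i]; print(np.linalg.norm(d),np.degrees(np.arctan2(d[1],d[0])))
E
python3 - <<'E'
from look import *
c=wl("w1.png",[("end_a",.021),("spacer",.021)]); mask(c,"spacer",.036)
s=bot.camera("scene")
for p in[(322,208),(350,244),(298,193),(353,249)]: print(p,plane(s,p,.01))
E
```

```text
4.3 [0.3831 0.1499 0.2314] [179.9636   0.0105 127.0572] [ 21.3751 -13.8596  -7.5526  96.2692  -0.0003  74.3179]
end_a [266.4, 349.1] 0.79 [ 0.4574 -0.0521  0.021 ]
end_a [285.9, 305.6] 0.56 [0.4417 0.0096 0.021 ]
spacer [278.2, 329.3] 0.93 [ 0.4528 -0.0213  0.021 ]
spacer 0.66 [257.5, 298.2, 299.3, 362.8] [[0.44393805955500004, -0.05759711862012598], [0.41873803108399427, 0.023893863429591516], [0.45004554824663867, 0.031864277324484436], [0.4774551377120748, -0.04996442800767545]] [ 0.4475 -0.013 ]
0.08529842665821499 107.18354480857977
0.03230616239272588 14.283205819692075
(322, 208) [0.5526 0.0671 0.01  ]
(350, 244) [ 0.5285 -0.1179  0.01  ]
(298, 193) [0.5304 0.1771 0.01  ]
(353, 249) [ 0.5234 -0.1397  0.01  ]
```

>>> send_rows(moves=[0.34, -0.85, -0.36, 0, 0, -0.305, -1, 0.34, -0.85, -0.36, 0, 0, -0.305, -1, 0.34, -0.85, -0.36, 0, 0, -0.305, -1, 0.34, -0.85, -0.36, 0, 0, -0.305, -1, 0.34, -0.85, -0.36, 0, 0, -0.305, -1, 0.34, -0.85, -0.36, 0, 0, -0.305, -1, 0.34, -0.85, -0.36, 0, 0, -0.305, -1, 0.34, -0.85, -0.36, 0, 0, -0.305, -1])

```text
time: 5.55
ee_pos: [0.4512, -0.0185, 0.159]
tcp_rot: [180.0, -0.0, 106.2]
wrist_force: [-0.7, 0.7, -0.4]
opening: 0.0856
grasp_force: 0.0
```

Run:
```python
from look import *
c=wl("w2.png",[("end_a",.021),("spacer",.021)]); mask(c,"spacer",.03)
```

```text
5.55 [ 0.4512 -0.0185  0.159 ] [179.9947  -0.0101 106.1996] [ -2.3611  -9.3611 -11.8239  87.5354   0.0113  71.4394]
end_a [319.5, 158.7] 0.85 [0.4425 0.011  0.021 ]
end_a [317.3, 234.1] 0.57 [ 0.4585 -0.0508  0.021 ]
spacer [322.8, 197.1] 0.94 [ 0.4539 -0.0185  0.021 ]
spacer 0.97 [300.3, 155.4, 339.0, 242.4] [[0.4257515808787658, 0.008871486426619425], [0.454777188913073, 0.018276281941285666], [0.4774702714138544, -0.04823519259222319], [0.44627085005313477, -0.05842731991258127]] [ 0.4511 -0.0199]
0.030511245474970784 17.953214865904396
0.07027625657367408 -71.16084700931958
```

View pics/w2.png

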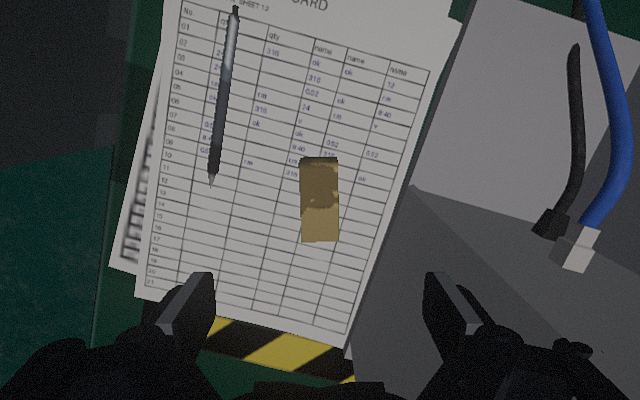

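The wrist view shows the spacer centred at about (320,200), with its edges nearly parallel to the pads and the column well to the right. I'm descending with the fingers partly closed.

>>> send_rows(moves=[0, -0.04, -0.74, 0, 0, 0.12, -0.3, 0, 0, -0.74, 0, 0, 0, -0.3, 0, 0, -0.74, 0, 0, 0, -0.3, 0, 0, -0.74, 0, 0, 0, -0.3, 0, 0, -0.74, 0, 0, 0, -0.3, 0, 0, -0.74, 0, 0, 0, -0.3, 0, 0, -0.74, 0, 0, 0, -0.3, 0, 0, -0.74, 0, 0, 0, -0.3])

```text
time: 6.75
ee_pos: [0.451, -0.0196, 0.0101]
tcp_rot: [180.0, -0.0, 107.2]
wrist_force: [0.1, -0.0, -0.5]
opening: 0.0552
grasp_force: 0.0
```

>>> send_rows(moves=[0, 0, 0, 0, 0, 0, 1, 0, 0, 0, 0, 0, 0, 1, 0, 0, 0, 0, 0, 0, 1, 0, 0, 0, 0, 0, 0, 1, 0, 0, 0, 0, 0, 0, 1, 0, 0, 0, 0, 0, 0, 1], squeeze=80)

```text
time: 7.5
ee_pos: [0.451, -0.0196, 0.0113]
tcp_rot: [180.0, -0.0, 107.2]
wrist_force: [-0.1, 0.1, -3.3]
opening: 0.0282
grasp_force: 79.3
```

Gripped, with 79 N on the pads. I'll lift, then travel while turning +180° so the wrist camera faces the gauge.

>>> send_rows(moves=[0, 0, 0.5, 0, 0, 0, 1, 0, 0, 0.95, 0, 0, 0, 1, 0, 0, 0.95, 0, 0, 0, 1, 0, 0, 0.95, 0, 0, 0, 1, 0, 0, 0.95, 0, 0, 0, 1, 0, 0, 0.95, 0, 0, 0, 1, 0, 0, 0.95, 0, 0, 0, 1, -0.3, 0, 0.95, 0, 0, 0, 1])

```text
time: 8.5
ee_pos: [0.4436, -0.0196, 0.1916]
tcp_rot: [180.0, 0.0, 107.2]
wrist_force: [-0.6, -0.3, -3.8]
opening: 0.0288
grasp_force: 79.5
```

>>> send_rows(moves=[-0.04, -0.34, 0, 0, 0, 1, 1, -0.04, -0.34, 0, 0, 0, 1, 1, -0.04, -0.34, 0, 0, 0, 1, 1, -0.04, -0.34, 0, 0, 0, 1, 1, -0.04, -0.34, 0, 0, 0, 1, 1, -0.04, -0.34, 0, 0, 0, 1, 1, -0.04, -0.34, 0, 0, 0, 1, 1, -0.04, -0.34, 0, 0, 0, 1, 1])

```text
time: 9.5
ee_pos: [0.4354, -0.0879, 0.191]
tcp_rot: [-180.0, 0.0, 176.3]
wrist_force: [-0.7, -0.2, -3.4]
opening: 0.0289
grasp_force: 79.7
```

>>> send_rows(moves=[-0.04, -0.34, 0, 0, 0, 1, 1, -0.04, -0.34, 0, 0, 0, 1, 1, -0.04, -0.34, 0, 0, 0, 1, 1, -0.04, -0.34, 0, 0, 0, 1, 1, -0.04, -0.34, 0, 0, 0, 1, 1, -0.04, -0.34, 0, 0, 0, 1, 1, -0.04, -0.34, 0, 0, 0, 1, 1, -0.04, -0.34, 0, 0, 0, 1, 1])

```text
time: 10.5
ee_pos: [0.4275, -0.1559, 0.191]
tcp_rot: [-180.0, 0.0, -115.0]
wrist_force: [-0.1, -0.1, -4.3]
opening: 0.0286
grasp_force: 79.7
```

>>> send_rows(moves=[-0.04, -0.34, 0, 0, 0, 1, 1, -0.04, -0.34, 0, 0, 0, 1, 1, -0.04, -0.34, 0, 0, 0, 1, 1, -0.04, -0.34, 0, 0, 0, 1, 1, -0.04, -0.34, 0, 0, 0, 0.94, 1, 0, 0, 0, 0, 0, 0, 1])

```text
time: 11.25
ee_pos: [0.4225, -0.1984, 0.1908]
tcp_rot: [-180.0, -0.0, -72.9]
wrist_force: [0.3, 0.1, -4.2]
opening: 0.029
grasp_force: 79.7
```

Run:
```python
from look import *
c=wl("w3.png",[("pin_tip",.075),("pin_root",.075),("depth_gauge",0),("end_a",.2),("spacer",.2)])
print(bot.get_obs()["opening"],proj(c,bot.get_obs()["ee_pos"]))
```

```text
11.25 [ 0.4225 -0.1984  0.1908] [-179.975    -0.0251  -72.8895] [ -25.1595   -7.0807   -6.2999   90.7454   -0.0017 -132.27  ]
pin_tip [327.5, 39.2] 0.96 [ 0.4495 -0.3083  0.075 ]
depth_gauge [320.0, 24.2] 0.83 [ 0.4608 -0.3287  0.    ]
end_a [317.6, 214.4] 0.92 [ 0.4315 -0.2284  0.2   ]
end_a [318.2, 351.6] 0.65 [ 0.4123 -0.1666  0.2   ]
spacer [321.1, 290.3] 0.73 [ 0.4202 -0.1966  0.2   ]
spacer [316.1, 353.8] 0.2 [ 0.4129 -0.1652  0.2   ]
0.028988623567983193 [316.8361 275.3083]
```

View pics/w3.png

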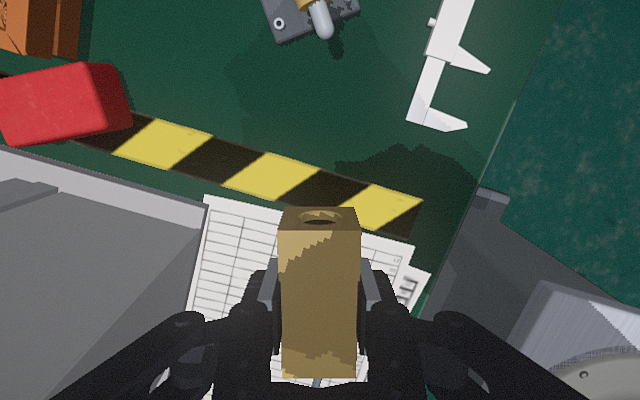

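The wrist view shows the spacer held square, its front opening at (318,215). The gauge pin's nose is at (327,39), with the pin tilted relative to the image. I'll move nearer, above the post, for a better look.

>>> send_rows(moves=[0.2, -0.8, 0, 0, 0, 0, 1, 0.2, -0.8, 0, 0, 0, 0, 1, 0.2, -0.8, 0, 0, 0, 0, 1, 0.2, -0.8, 0, 0, 0, 0, 1, 0, 0, 0, 0, 0, 0, 1])

```text
time: 12.18
ee_pos: [0.4427, -0.2799, 0.1894]
tcp_rot: [180.0, 0.0, -72.9]
wrist_force: [-0.3, 1.0, -3.6]
opening: 0.0285
grasp_force: 79.6
```

Run:
```python
from look import *
c=wl("w4.png",[("pin_tip",.075),("pin_root",.075),("depth_gauge",0),("end_a",.2)])
for q in("pin_tip",):
    l=bot.trace("wrist",q)
    for m in l[:1]: print(m["p"],m["extent"])
```

```text
12.175 [ 0.4427 -0.2799  0.1894] [179.9602   0.0311 -72.8921] [ -32.2982    0.7462    1.0275   90.3309   -0.01   -139.406 ]
pin_tip [321.9, 165.4] 0.98 [ 0.4482 -0.3083  0.075 ]
pin_root [307.4, 125.2] 0.6 [ 0.4665 -0.3326  0.075 ]
depth_gauge [315.8, 125.1] 0.55 [ 0.4599 -0.3294  0.    ]
depth_gauge [316.1, 351.6] 0.36 [ 0.3878 -0.0938  0.    ]
end_a [316.2, 350.9] 0.86 [ 0.4338 -0.2492  0.2   ]
end_a [319.6, 216.3] 0.82 [ 0.4509 -0.3098  0.2   ]
0.7 [241.5, 26.4, 352.6, 163.4]
```

View pics/w4.png

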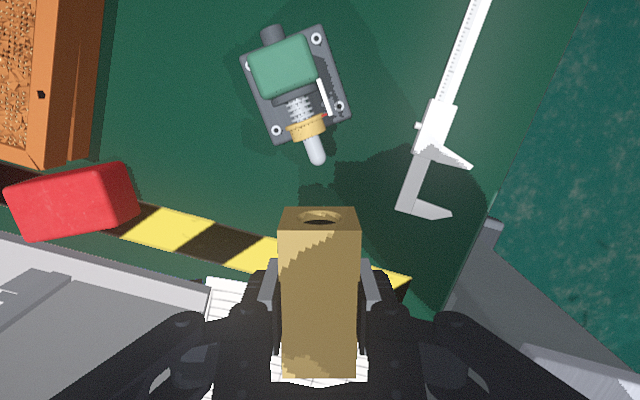

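Now visible: the nose at (321,165), the sleeve at (306,128), the spring at (298,105), and the base plate with bolts at (316,39), (339,107) and (276,130).

Run:
```python
from look import *
c=bot.camera("wrist")
a=lambda p,q,z:(lambda d:(np.degrees(np.arctan2(d[1],d[0])),np.linalg.norm(d)))(plane(c,p,z)-plane(c,q,z))
print("pin",a((320.5,164),(297,98),.075),plane(c,(320.5,164),.075),plane(c,(313,141),.075))
print("bolts",a((339,107),(316,39),.014),a((276,130),(339,107),.014))
m=bot.trace("wrist","depth_gauge")[0]["region"]
# gauge colour: base edges from grey mask
img=c["color"].astype(int); 
g=cv2.cvtColor(c["color"],cv2.COLOR_RGB2GRAY)
P=np.argwhere((g>110)&m&(np.abs(img.max(2)-img.min(2))<25)); P=P[(P[:,0]>135)&(P[:,1]>295)&(P[:,1]<335)&(P[:,0]<168)]
print(len(P))
for r in range(136,168,4):
    x=P[P[:,0]==r][:,1]
    if len(x): print(r,x.min(),x.max(),plane(c,((x.min()+x.max())/2,r),.077))
for p in((316,351),(319,216)): pass
```

```text
pin (np.float64(126.74598508323828), np.float64(0.04884820665035419)) [ 0.4495 -0.3067  0.075 ] [ 0.4596 -0.321   0.075 ]
bolts (np.float64(127.43167494841107), np.float64(0.057004690078631966)) (np.float64(36.642782250169454), np.float64(0.05834540157978543))
421
136 305 320 [ 0.4609 -0.3245  0.077 ]
140 305 321 [ 0.4598 -0.3219  0.077 ]
144 306 323 [ 0.458  -0.3195  0.077 ]
148 308 324 [ 0.4561 -0.3171  0.077 ]
152 309 326 [ 0.4542 -0.3147  0.077 ]
156 311 325 [ 0.453  -0.3121  0.077 ]
160 313 323 [ 0.4522 -0.3093  0.077 ]
```

The pin points along 127° with its nose at about (0.449, -0.307). I'll stand off 30 mm in front of the nose, align and descend.

>>> send_rows(moves=[-0.31, 0.224, 0, 0, 0, 0.587, 1, -0.31, 0.224, 0, 0, 0, 0.587, 1, -0.31, 0.224, 0, 0, 0, 0.587, 1, -0.31, 0.224, 0, 0, 0, 0.587, 1, 0, 0, -0.8, 0, 0, 0, 1, 0, 0, -0.8, 0, 0, 0, 1, 0, 0, -0.8, 0, 0, 0, 1, 0, 0, -0.8, 0, 0, 0, 1])

```text
time: 13.58
ee_pos: [0.4116, -0.2554, 0.1096]
tcp_rot: [-180.0, -0.0, -52.6]
wrist_force: [0.0, 0.4, -3.8]
opening: 0.029
grasp_force: 79.7
```

>>> send_rows(moves=[0, 0, -0.8, 0, 0, 0, 1, 0, 0, -0.8, 0, 0, 0, 1, 0, 0, -0.16, 0, 0, 0, 1, 0, 0, 0, 0, 0, 0, 1])

```text
time: 14.08
ee_pos: [0.4116, -0.2556, 0.0665]
tcp_rot: [-180.0, -0.0, -52.6]
wrist_force: [0.5, 0.5, -3.1]
opening: 0.029
grasp_force: 79.5
```

Run:
```python
from look import *
c=wl("w5.png",[("pin_tip",.075),("pin_root",.075),("end_a",.075)]); print(bot.get_obs()["wrist_force"])
u=np.array([np.cos(np.radians(127)),np.sin(np.radians(127))])
print(plane(c,bot.landmark_of("wrist","pin_tip")[0]["pixel"],.075)[:2]-bot.get_obs()["ee_pos"][:2], u)
for n in("scene","side"):
    s=bot.camera(n); print(n,[(q,bot.landmark_of(n,q)[:2]) for q in("pin_tip","end_a")])
    save(s,n+"5.png")
cv2.imwrite("pics/s5.png",cv2.resize(cv2.imread("pics/scene5.png")[230:330,320:440],(720,600),interpolation=2))
```

```text
14.075 [ 0.4116 -0.2556  0.0665] [-179.9944   -0.0149  -52.5973] [ -31.843    -3.9457  -17.1463   76.7835   -0.     -159.2457]
pin_tip [324.4, 126.2] 0.82 [ 0.4491 -0.3089  0.075 ]
pin_root [326.9, 36.1] 0.72 [ 0.4669 -0.3334  0.075 ]
pin_root [319.7, 288.4] 0.24 [ 0.4097 -0.2544  0.075 ]
end_a [321.6, 217.3] 0.95 [ 0.4284 -0.2802  0.075 ]
end_a [317.2, 352.3] 0.75 [ 0.3909 -0.228   0.075 ]
[-0.3196  0.3171 -3.7549]
[ 0.0373 -0.053 ] [-0.6018  0.7986]
scene [('pin_tip', [{'pixel': [370.5, 279.9], 'p': 0.94}]), ('end_a', [{'pixel': [335.5, 268.1], 'p': 0.8}, {'pixel': [354.1, 273.9], 'p': 0.74}])]
side [('pin_tip', [{'pixel': [354.6, 164.1], 'p': 0.73}]), ('end_a', [{'pixel': [372.3, 176.2], 'p': 0.7}, {'pixel': [361.6, 167.1], 'p': 0.51}])]
```

View pics/w5.png

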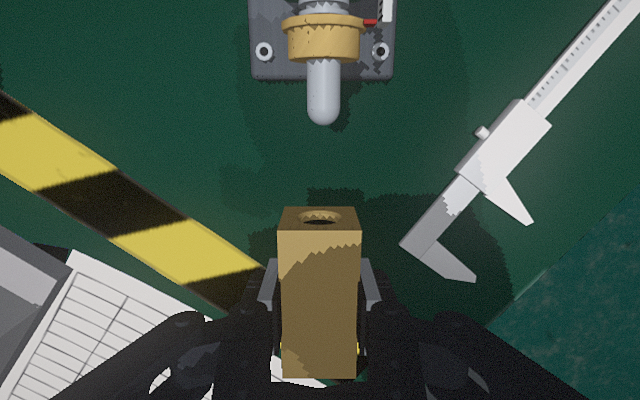

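View pics/s5.png

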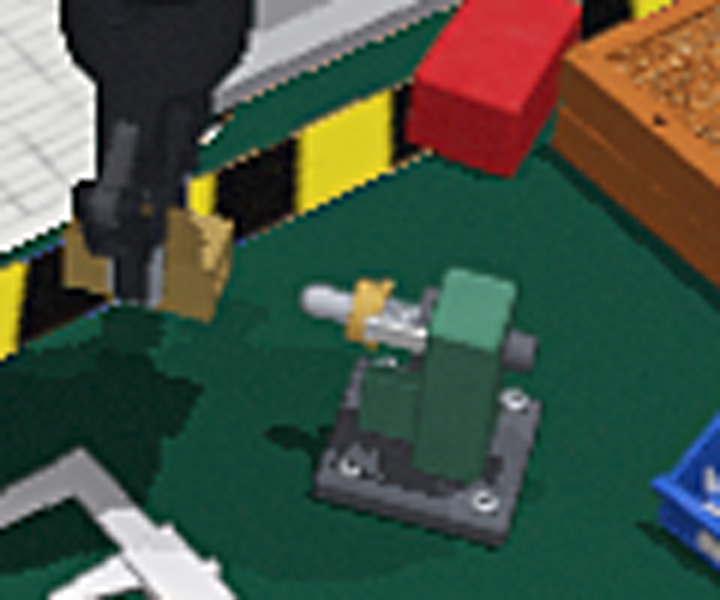

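The spacer and pin look parallel. In the wrist view the pin's centre is at column 323.5 against 320 for the hole, and the gap is about 34 mm. I'll shift about 1 mm, lower 1.2 mm and advance.

>>> send_rows(moves=[-0.03, -0.02, -0.048, 0, 0, 0, 1, 0.3, -0.4, 0, 0, 0, 0, 1, 0.3, -0.4, 0, 0, 0, 0, 1, 0, 0, 0, 0, 0, 0, 1, 0, 0, 0, 0, 0, 0, 1])

```text
time: 15.25
ee_pos: [0.4257, -0.2762, 0.0646]
tcp_rot: [180.0, 0.0, -52.6]
wrist_force: [0.2, 0.0, -3.9]
opening: 0.0284
grasp_force: 79.6
```

>>> send_rows(moves=[0.036, -0.048, 0, 0, 0, 0, 1, 0.036, -0.048, 0, 0, 0, 0, 1, 0.036, -0.048, 0, 0, 0, 0, 1, 0.036, -0.048, 0, 0, 0, 0, 1, 0, 0, 0, 0, 0, 0, 1])

```text
time: 15.88
ee_pos: [0.4294, -0.2811, 0.0648]
tcp_rot: [-180.0, 0.0, -52.6]
wrist_force: [-0.0, -0.2, -3.4]
opening: 0.0291
grasp_force: 79.6
```

Run:
```python
from look import *
c=wl("w6.png",[("pin_tip",.075),("pin_root",.075),("end_a",.075)]); print(bot.get_obs()["wrist_force"],bot.get_obs()["torque"])
```

```text
15.875 [ 0.4294 -0.2811  0.0648] [-179.9988    0.0017  -52.6115] [ -33.2063    0.0461  -13.4511   76.5039    0.0017 -160.5949]
pin_tip [320.5, 209.9] 0.88 [ 0.4487 -0.3082  0.075 ]
end_a [320.5, 216.9] 0.79 [ 0.447  -0.3059  0.075 ]
end_a [314.1, 354.0] 0.6 [ 0.41  -0.253  0.075]
[ 0.0681  0.188  -3.7026] [-0.0287  0.0252 -0.0059]
```

View pics/w6.png

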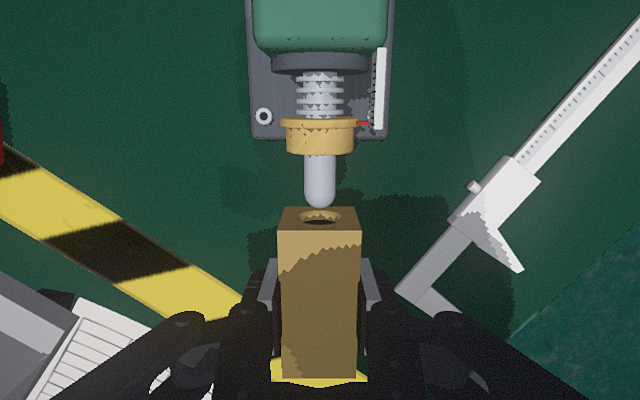

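The pin is now at column 320, in line with the hole, and nearly at the face. Advancing in 1 mm rows.

>>> send_rows(moves=[0.024, -0.032, 0, 0, 0, 0, 1, 0.024, -0.032, 0, 0, 0, 0, 1, 0.024, -0.032, 0, 0, 0, 0, 1, 0.024, -0.032, 0, 0, 0, 0, 1])

```text
time: 16.58
ee_pos: [0.4318, -0.2843, 0.0648]
tcp_rot: [180.0, 0.0, -52.6]
wrist_force: [0.2, 0.4, -3.8]
opening: 0.0286
grasp_force: 79.6
```

>>> send_rows(moves=[0.024, -0.032, 0, 0, 0, 0, 1, 0.024, -0.032, 0, 0, 0, 0, 1, 0.024, -0.032, 0, 0, 0, 0, 1])

```text
time: 16.95
ee_pos: [0.4336, -0.2866, 0.0648]
tcp_rot: [-180.0, 0.0, -52.6]
wrist_force: [0.2, -0.1, -3.9]
opening: 0.0282
grasp_force: 79.6
```

>>> send_rows(moves=[0.024, -0.032, 0, 0, 0, 0, 1, 0.024, -0.032, 0, 0, 0, 0, 1, 0, 0, 0, 0, 0, 0, 1])

```text
time: 17.32
ee_pos: [0.4345, -0.2878, 0.0647]
tcp_rot: [180.0, 0.1, -52.6]
wrist_force: [-2.5, 4.0, -1.6]
opening: 0.0287
grasp_force: 79.8
```

>>> send_rows(moves=[0.024, -0.032, 0, 0, 0, 0, 1, 0, 0, 0, 0, 0, 0, 1])

```text
time: 17.58
ee_pos: [0.4346, -0.288, 0.0647]
tcp_rot: [180.0, 0.2, -52.6]
wrist_force: [-4.9, 8.0, 0.3]
opening: 0.0286
grasp_force: 80.1
```

Run:
```python
from look import *
c=wl("w7.png",[("pin_tip",.075),("pin_root",.075),("end_a",.075)]); print(bot.get_obs()["wrist_force"],bot.get_obs()["torque"])
cv2.imwrite("pics/w7c.png",cv2.resize(cv2.imread("pics/w7.png")[60:260,220:420],(600,600),interpolation=2))
```

```text
17.575 [ 0.4346 -0.288   0.0647] [179.9979   0.1538 -52.5872] [ -33.5571    1.2982  -12.2013   76.6466    0.0482 -160.97  ]
pin_tip [319.1, 227.7] 0.87 [ 0.4499 -0.309   0.075 ]
pin_root [322.3, 150.9] 0.66 [ 0.4674 -0.3338  0.075 ]
end_a [317.7, 350.0] 0.9 [ 0.4152 -0.2626  0.075 ]
end_a [321.4, 218.2] 0.69 [ 0.4516 -0.3127  0.075 ]
[-5.7805  7.4124  0.4276] [1.4574 0.9966 0.0211]
```

View pics/w7c.png

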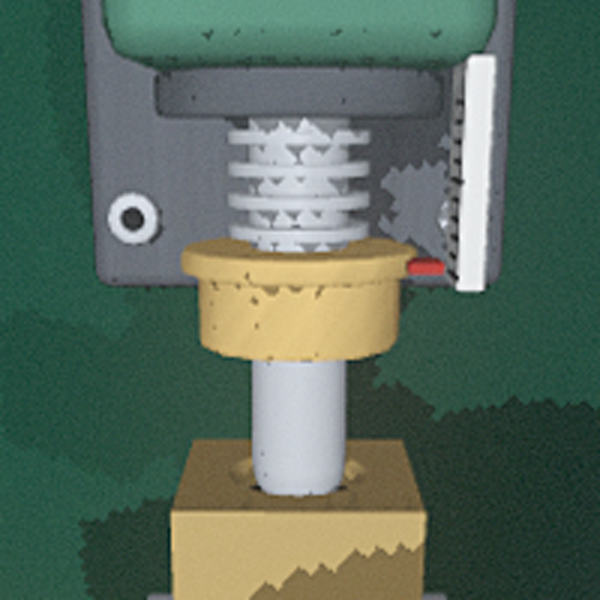

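The pin sits centred in the opening but is blocked at about 8 N, with some 17 mm still between the face and the sleeve. This is the 4 mm recess, so the other end is the blind hole. I'll back off and turn -180°.

>>> send_rows(moves=[-0.12, 0.16, 0, 0, 0, 0, 1, -0.42, 0.56, 0, 0, 0, 0, 1, -0.42, 0.56, 0, 0, 0, 0, 1, -0.42, 0.56, 0, 0, 0, 0, 1, 0, 0, 0, 0, 0, -1, 1, 0, 0, 0, 0, 0, -1, 1, 0, 0, 0, 0, 0, -1, 1, 0, 0, 0, 0, 0, -1, 1])

```text
time: 18.77
ee_pos: [0.4011, -0.2432, 0.065]
tcp_rot: [-180.0, -0.1, -87.3]
wrist_force: [-0.1, -0.1, -4.3]
opening: 0.0285
grasp_force: 79.6
```

>>> send_rows(moves=[0, 0, 0, 0, 0, -1, 1, 0, 0, 0, 0, 0, -1, 1, 0, 0, 0, 0, 0, -1, 1, 0, 0, 0, 0, 0, -1, 1, 0, 0, 0, 0, 0, -1, 1, 0, 0, 0, 0, 0, -1, 1, 0, 0, 0, 0, 0, -1, 1, 0, 0, 0, 0, 0, -1, 1])

```text
time: 19.77
ee_pos: [0.4011, -0.2432, 0.065]
tcp_rot: [-179.9, 0.0, -156.0]
wrist_force: [-0.3, 0.9, -4.0]
opening: 0.0286
grasp_force: 79.6
```

>>> send_rows(moves=[0, 0, 0, 0, 0, -1, 1, 0, 0, 0, 0, 0, -1, 1, 0, 0, 0, 0, 0, -1, 1, 0, 0, 0, 0, 0, -1, 1, 0, 0, 0, 0, 0, -1, 1, 0, 0, 0, 0, 0, -1, 1, 0, 0, 0, 0, 0, -1, 1, 0, 0, 0, 0, 0, -1, 1])

```text
time: 20.78
ee_pos: [0.4011, -0.2432, 0.065]
tcp_rot: [-180.0, 0.1, 135.2]
wrist_force: [0.2, -0.1, -3.9]
opening: 0.0288
grasp_force: 79.6
```

>>> send_rows(moves=[0, 0, 0, 0, 0, -0.94, 1, 0, 0, 0, 0, 0, 0, 1, 0, 0, 0, 0, 0, 0, 1])

```text
time: 21.15
ee_pos: [0.401, -0.2431, 0.0649]
tcp_rot: [180.0, 0.0, 127.6]
wrist_force: [-0.1, 0.3, -3.8]
opening: 0.0287
grasp_force: 79.6
```

Run:
```python
from look import *
c=wl("w8.png",[("end_a",.075)]); print(bot.get_obs()["wrist_force"])
for n in("scene","side"):
    s=bot.camera(n); print(n,[(q,[(x["pixel"],x["p"]) for x in bot.landmark_of(n,q)[:2]]) for q in("pin_tip","end_a")])
    e=bot.get_obs()["ee_pos"]; u=np.array([-.602,.799,0])
    ce=np.array([e[0],e[1],e[2]+.0097]); print(proj(s,ce+.032*u),proj(s,ce-.032*u),proj(s,[.449,-.3075,.075]))
```

```text
21.15 [ 0.401  -0.2431  0.0649] [179.9967   0.029  127.5971] [-31.2226  -6.0972 -19.318   76.751   -0.0074  21.1803]
end_a [314.5, 350.5] 0.95 [ 0.418  -0.2692  0.075 ]
end_a [318.3, 217.2] 0.6 [ 0.3813 -0.2186  0.075 ]
[-0.213  -0.1213 -3.5154]
scene [('pin_tip', [([368.9, 279.6], 0.72), ([241.2, 182.4], 0.15)]), ('end_a', [([324.9, 270.6], 0.79)])]
[326.1176 268.4052] [350.4341 274.6798] [369.2731 279.5264]
side [('pin_tip', [([376.0, 181.3], 0.57)]), ('end_a', [([375.6, 178.1], 0.68), ([364.3, 170.9], 0.63)])]
[376.6677 178.2977] [364.704 171.442] [356.289  166.4192]
```

>>> send_rows(moves=[0.37, -0.49, 0, 0, 0, 0, 1, 0.37, -0.49, 0, 0, 0, 0, 1, 0.37, -0.49, 0, 0, 0, 0, 1, 0, 0, 0, 0, 0, 0, 1])

```text
time: 22.05
ee_pos: [0.4292, -0.2808, 0.0645]
tcp_rot: [-180.0, -0.0, 127.4]
wrist_force: [0.1, 1.3, -3.2]
opening: 0.0288
grasp_force: 79.6
```

>>> send_rows(moves=[0.024, -0.032, 0, 0, 0, 0, 1, 0.024, -0.032, 0, 0, 0, 0, 1, 0.024, -0.032, 0, 0, 0, 0, 1, 0.024, -0.032, 0, 0, 0, 0, 1, 0.024, -0.032, 0, 0, 0, 0, 1, 0.024, -0.032, 0, 0, 0, 0, 1])

```text
time: 22.8
ee_pos: [0.4323, -0.2846, 0.0649]
tcp_rot: [180.0, 0.0, 127.4]
wrist_force: [0.9, -0.2, -4.4]
opening: 0.0284
grasp_force: 79.6
```

>>> send_rows(moves=[0.024, -0.032, 0, 0, 0, 0, 1, 0.024, -0.032, 0, 0, 0, 0, 1, 0.024, -0.032, 0, 0, 0, 0, 1])

```text
time: 23.18
ee_pos: [0.4341, -0.287, 0.0648]
tcp_rot: [-180.0, -0.0, 127.4]
wrist_force: [-0.4, -0.1, -3.6]
opening: 0.0284
grasp_force: 79.6
```

>>> send_rows(moves=[0.024, -0.032, 0, 0, 0, 0, 1, 0.024, -0.032, 0, 0, 0, 0, 1, 0.024, -0.032, 0, 0, 0, 0, 1])

```text
time: 23.55
ee_pos: [0.4359, -0.2894, 0.0648]
tcp_rot: [-180.0, 0.0, 127.4]
wrist_force: [-0.0, 0.2, -4.5]
opening: 0.0287
grasp_force: 79.6
```

This end passes the earlier stop freely, so it's the blind hole. Continuing in.

>>> send_rows(moves=[0.036, -0.048, 0, 0, 0, 0, 1, 0.036, -0.048, 0, 0, 0, 0, 1, 0.036, -0.048, 0, 0, 0, 0, 1, 0.036, -0.048, 0, 0, 0, 0, 1, 0.036, -0.048, 0, 0, 0, 0, 1, 0.036, -0.048, 0, 0, 0, 0, 1])

```text
time: 24.3
ee_pos: [0.4413, -0.2966, 0.0648]
tcp_rot: [-180.0, 0.0, 127.4]
wrist_force: [-0.8, 0.5, -3.7]
opening: 0.0285
grasp_force: 79.6
```

>>> send_rows(moves=[0.036, -0.048, 0, 0, 0, 0, 1, 0.036, -0.048, 0, 0, 0, 0, 1, 0.036, -0.048, 0, 0, 0, 0, 1, 0.036, -0.048, 0, 0, 0, 0, 1])

```text
time: 24.8
ee_pos: [0.4447, -0.3013, 0.0648]
tcp_rot: [-180.0, -0.0, 127.4]
wrist_force: [-1.2, 2.0, -2.6]
opening: 0.0282
grasp_force: 79.6
```

>>> send_rows(moves=[0.024, -0.032, 0, 0, 0, 0, 1, 0.024, -0.032, 0, 0, 0, 0, 1, 0.024, -0.032, 0, 0, 0, 0, 1, 0.024, -0.032, 0, 0, 0, 0, 1])

```text
time: 25.3
ee_pos: [0.4472, -0.3045, 0.0648]
tcp_rot: [180.0, -0.0, 127.4]
wrist_force: [-1.6, 2.0, -4.0]
opening: 0.0284
grasp_force: 79.7
```

>>> send_rows(moves=[0.024, -0.032, 0, 0, 0, 0, 1, 0.024, -0.032, 0, 0, 0, 0, 1, 0.024, -0.032, 0, 0, 0, 0, 1, 0, 0, 0, 0, 0, 0, 1])

```text
time: 25.8
ee_pos: [0.4489, -0.3068, 0.0648]
tcp_rot: [-180.0, -0.0, 127.4]
wrist_force: [-2.3, 3.0, -1.8]
opening: 0.0285
grasp_force: 79.7
```

>>> send_rows(moves=[0.024, -0.032, 0, 0, 0, 0, 1, 0.024, -0.032, 0, 0, 0, 0, 1, 0, 0, 0, 0, 0, 0, 1])

```text
time: 26.18
ee_pos: [0.4491, -0.3071, 0.0646]
tcp_rot: [180.0, -0.2, 127.4]
wrist_force: [-7.3, 11.4, 1.8]
opening: 0.0289
grasp_force: 80.4
```

Firmly stopped at 13.5 N, 24 mm beyond the recess stop, so the pin has bottomed. I'll hold briefly, check the sleeve and withdraw.

>>> send_rows(moves=[0, 0, 0, 0, 0, 0, 1, 0, 0, 0, 0, 0, 0, 1, 0, 0, 0, 0, 0, 0, 1])

```text
time: 26.55
ee_pos: [0.4491, -0.3071, 0.0646]
tcp_rot: [-180.0, -0.2, 127.4]
wrist_force: [-6.7, 10.9, 1.3]
opening: 0.0286
grasp_force: 80.4
```

Run:
```python
from look import *
o=bot.get_obs(); print(o["time"],o["wrist_force"],o["q"])
s=bot.camera("scene"); save(s,"scene9.png"); cv2.imwrite("pics/s9.png",cv2.resize(s["color"][230:330,320:440,::-1],(720,600),interpolation=2))
```

```text
26.55 [-6.6532 10.9327  1.2755] [-34.3988   4.4374  -8.94    76.8237   0.0653  18.1524]
```

View pics/s9.png

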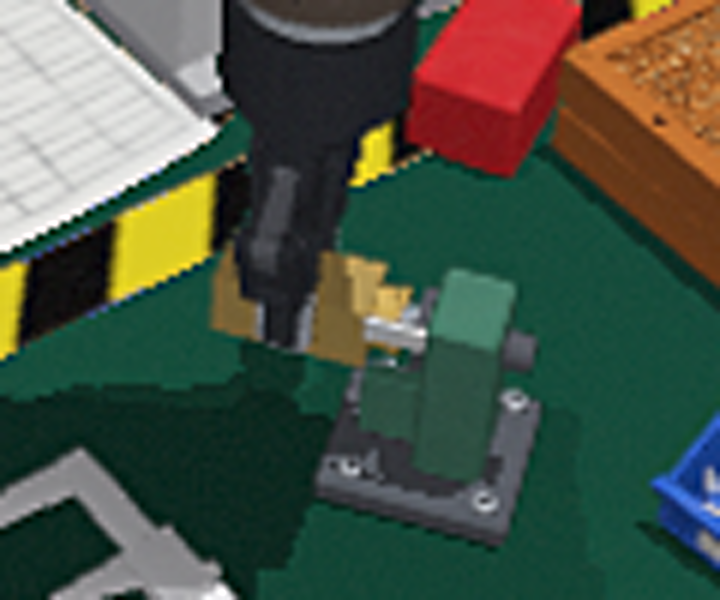

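The scene view shows the spacer pushed well onto the pin with the sleeve hard up against it. I'll draw it off, lift, then tip the hole upward.

>>> send_rows(moves=[-0.12, 0.16, 0, 0, 0, 0, 1, -0.36, 0.48, 0, 0, 0, 0, 1, -0.48, 0.64, 0, 0, 0, 0, 1, -0.48, 0.64, 0, 0, 0, 0, 1, 0, 0, 0.6, 0, 0, 0, 1, 0, 0, 1, 0, 0, 0, 1, 0, 0, 1, 0, 0, 0, 1, 0, 0, 1, 0, 0, 0, 1])

```text
time: 27.6
ee_pos: [0.4147, -0.2611, 0.1569]
tcp_rot: [180.0, 0.1, 127.4]
wrist_force: [1.0, 0.7, -2.8]
opening: 0.0289
grasp_force: 79.5
```

>>> send_rows(moves=[0, 0, 1, 0, 0, 0, 1, 0, 0, 1, 0, 0, 0, 1, 0.38, -0.67, 1, 0, 0, 0, 1, 0.38, -0.67, 1, 0, 0, 0, 1, 0.38, -0.67, 1, 0, 0, 0, 1, 0.38, -0.67, 1, 0, 0, 0, 1, 0.38, -0.67, 1, 0, 0, 0, 1, 0.38, -0.67, 0, 0, 0, 0, 1])

```text
time: 28.6
ee_pos: [0.472, -0.3623, 0.3331]
tcp_rot: [179.9, 0.3, 127.4]
wrist_force: [-0.9, -0.7, -5.3]
opening: 0.029
grasp_force: 79.9
```

>>> send_rows(moves=[0, 0, 0, -0.56, -0.42, 0, 1, 0, 0, 0, -0.56, -0.42, 0, 1, 0, 0, 0, -0.56, -0.42, 0, 1, 0, 0, 0, -0.56, -0.42, 0, 1, 0, 0, 0, -0.56, -0.42, 0, 1, 0, 0, 0, -0.56, -0.42, 0, 1])

```text
time: 29.35
ee_pos: [0.471, -0.3611, 0.3315]
tcp_rot: [-179.6, 36.4, 127.5]
wrist_force: [-0.4, -0.0, -3.5]
opening: 0.0285
grasp_force: 79.8
```

Run:
```python
from look import *
o=bot.get_obs(); print(o["q"],o["ee_pos"]); R=Ro.from_euler("xyz",o["tcp_rot"],degrees=True).as_matrix(); print(R)
```

```text
[-31.4443 -21.2637 -10.9368  65.9206 -12.6477  17.2358] [ 0.471  -0.3611  0.3315]
[[-0.4902  0.7955  0.3562]
 [ 0.6386  0.6059 -0.4744]
 [-0.5932 -0.0051 -0.805 ]]
```

>>> send_rows(moves=[0, 0, 0, -0.56, -0.42, 0, 1, 0, 0, 0, -0.56, -0.42, 0, 1, 0, 0, 0, -0.56, -0.42, 0, 1, 0, 0, 0, -0.56, -0.42, 0, 1, 0, 0, 0, -0.56, -0.42, 0, 1, 0, 0, 0, -0.56, -0.42, 0, 1])

```text
time: 30.1
ee_pos: [0.471, -0.3612, 0.3308]
tcp_rot: [-178.2, 72.4, 128.7]
wrist_force: [-52.5, 32.9, 19.3]
opening: 0.0285
grasp_force: 81.5
```

>>> send_rows(moves=[0, 0, 0, -0.56, -0.42, 0, 1, 0, 0, 0, -0.56, -0.42, 0, 1, 0, 0, 0, -0.56, -0.42, 0, 1, 0, 0, 0, 0, 0, 0, 1, 0, 0, 0, 0, 0, 0, 1])

```text
time: 30.72
ee_pos: [0.4845, -0.3671, 0.3301]
tcp_rot: [-87.6, 89.5, -141.0]
wrist_force: [0.4, 0.6, -4.1]
opening: 0.0285
grasp_force: 80.9
```

Run:
```python
from look import *
c=bot.camera("scene"); o=bot.get_obs(); print(o["time"],o["q"],o["qd"],o["ee_pos"],o["grasp_force"]); R=Ro.from_euler("xyz",o["tcp_rot"],degrees=True).as_matrix(); print(R)
x,y=proj(c,o["ee_pos"]).astype(int); print(x,y)
cv2.imwrite("pics/f.png",cv2.resize(c["color"][max(0,y-70):y+90,x-90:x+90,::-1],(630,560),interpolation=2))
```

```text
30.775 [-23.6924 -47.0305 -63.9093 -17.0002 -29.7586  -0.5635] [ 0.0558  0.022   0.2606 -1.1068 -0.0317 -0.1395] [ 0.4846 -0.3671  0.3311] 80.86390235752333
[[-0.006   0.8033  0.5955]
 [-0.0067  0.5955 -0.8033]
 [-1.     -0.0088  0.0018]]
407 203
```

View pics/f.png

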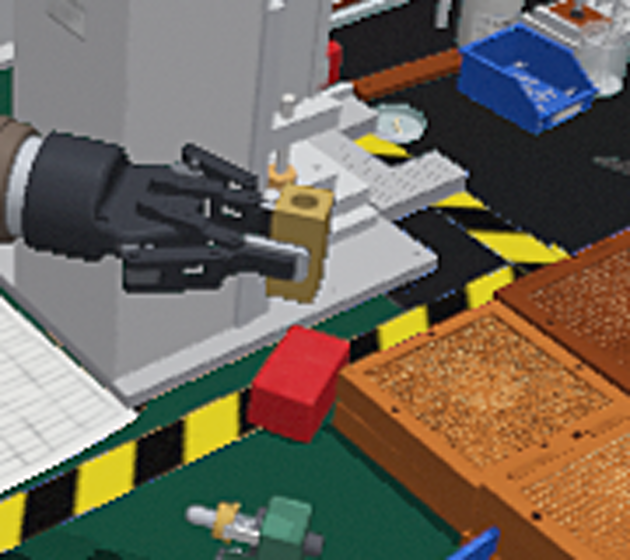

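The final view shows the spacer upright in the fingers with the blind hole facing up at crop (308,200), clear of everything. The red case and gauge haven't moved. I'll settle, check the readings and hand in.

>>> send_rows(moves=[0, 0, 0, 0, 0, 0, 1, 0, 0, 0, 0, 0, 0, 1, 0, 0, 0, 0, 0, 0, 1, 0, 0, 0, 0, 0, 0, 1])

```text
time: 31.28
ee_pos: [0.4844, -0.3669, 0.3291]
tcp_rot: [-78.9, 89.4, -132.4]
wrist_force: [0.4, -0.2, -4.3]
opening: 0.0285
grasp_force: 80.9
```

Run:
```python
from look import *
o=bot.get_obs(); print(o["qd"],o["ee_pos"],o["wrist_force"])
print(bot.job_done())
```

```text
[-0.0259  0.08   -0.084  -0.2102 -0.0305  0.01  ] [ 0.4844 -0.3669  0.3291] [ 0.3554 -0.2148 -4.2982]
the job is handed in; nothing more can be done
None
```

I handed the job in at 31 s, verdict not shown: I found the blind hole by feel, bottomed it on the pin with the sleeve pushed back, and drew it off; the spacer is now held still with the hole up, about 33 cm above the bench. During the final turn the wrist force briefly read about 65 N (limit 120 N), and I couldn't rule out that the arm or gripper touched something.

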